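# Clamp a test block in the quick-release vise

### The job

Squeeze the red quick-release lever of the blue bench vise, slide the moving jaw up until it just meets the white ceramic block and holds it lightly against the other jaw, and let the lever go. Then turn the crank clockwise, first through the easy stretch in which the fixed jaw's loose face plate is pushed home, until it goes firm and the block is tight. The block is brittle: push only gently while the lever is squeezed, do not crush it with the screw, and leave the bottle, beaker and bowl alone.

Things in the scene. Friction and masses are not known exactly. Their poses are not given: they have to be found in the camera images.
- vise: Blue steel bench vise, bolted down. Origin: centre of its underside. x axis (horizontal): the way the moving jaw closes; z up. Bed 270 x 110 mm, top 22 mm above the table. Fixed jaw at the +x end, 110 mm high. Its steel face plate (80 x 70 mm) stands proud by an unknown 1 to 5 mm (face at x = 91 to 101 mm) and slides home to a hard stop, also not known, under some 16 N. Towards -x follow block, moving jaw, saddle, crank.
- squeeze_grip (a point): On the sliding grey saddle, half-way between its steel post and the red lever, 150 mm above the table: pinch the two together here from above, along the vise's x (axes parallel to the vise's). Both are upright plates 24 mm wide (y), up to 170 mm high: fixed post x = 12 to 22 mm, free lever -12 to -22 mm, its thumb roll (at 150 mm height) out to -26. 48 mm over both, 39 squeezed; takes 9 to 14 N.
- saddle (a joint): Position of the grey saddle (60 x 80 mm, top 104 mm above the table) along the vise's x, m; it grows towards the fixed jaw, stops at 0.08. It carries jaw, screw and crank. Slides with about 2 N drag while the lever is squeezed; locks where it is, at any place, when the lever is let go (holds some 100 N).
- lever (a joint): Red quick-release lever, hinged 107 mm above the table: about 0 (down to -0.1) = let go, saddle locked; 0.2 rad = fully squeezed, at its stop. The saddle is free from about 0.03 rad. A spring returns it to 0.
- jaw_face (a point): Centre of the moving jaw's steel face (80 wide, 70 high, top 105 mm above the table), which will meet the block. Axes parallel to the vise's. 84 mm ahead (x) of squeeze_grip, up to 2 mm more by the start of the screw.
- jaw: The moving jaw, grey, 90 mm wide, 107 mm high, with its steel face, screw and crank. Rigid: once the block and the fixed jaw's face plate are home, the clamping force climbs about 30 to 40 N for each 0.1 rad of the crank. Its origin lies at table height below squeeze_grip (up to 2 mm ahead).
- crank_hub (a point): Centre of the crank's hub (26 mm across, 20 mm long): on the screw's axis, 85 mm above the table, about 85 mm behind (-x) squeeze_grip; moves ahead as the screw is turned in. A round steel arm, 10 mm thick, leads from it to the black grip, which is centred 50 mm from the screw's axis.
- crank_grip (a point): Centre of the crank's black grip: a free-spinning sleeve 18 mm thick, 42 mm long, parallel to the vise's x, 29 mm behind (-x) the hub and 50 mm off the screw's axis. Pinch it across (along the vise's y) from above and lead it round in the upright plane. At the start it is near the top, leaning 0 to 0.6 rad towards the vise's +y side; tightening leads it over the top to -y and down.
- handle (a joint): Turn of the crank, rad; grows as it is tightened (clockwise looking along the vise's x, a right-hand turn about x). At 0 the arm leans 0.6 rad from upright towards +y, at 0.6 it is upright. Steep screw: the jaw advances 3.5 mm per rad. Turns with a steady friction of 0.25 N m (5 N at the grip) plus 0.0035 N m per N of clamping force; stays where it is left.
- block: White ceramic test block, 40 mm along the vise's x, 60 mm wide, 75 mm high, about 0.4 kg, brittle: pushed by hand (lever squeezed) it takes 40 N at most, clamped by the screw 110 N; 40 to 80 N is right. Stands loose on the vise bed between the jaws, 0 to 20 mm off the fixed jaw. Origin: centre of its underside.
- block_center (a point): Centre of the block, half-way up. Axes parallel to the block's.
- block_near (a point): Centre of the block face that the moving jaw will meet (20 mm towards -x from its centre), half-way up.
- bottle_center (a point): Brown glass bottle, 60 mm diameter, 140 mm tall; its centre, half-way up. Leave alone.
- beaker_center (a point): Glass beaker, 72 mm diameter, 90 mm tall; its centre. Leave alone.
- mortar_center (a point): White ceramic bowl, 100 mm diameter, 50 mm tall; its centre. Leave alone.
There are look-alikes about, which are no part of the job. Leave any green or purple look-alike of the block alone.

How it is judged (in metres and radians):
On the way, in this order (a step that is already met when the one before it is completed fails the run):
1. the red lever is squeezed (value of joint lever above 0.1 rad), for 0.1 s.
2. the jaw has been slid up to the block (its face within 6 mm of it) and the lever let go (x of jaw_face in the frame of block_near above -0.006 m and value of joint lever below 0.05 rad), for 0.2 s.
3. the crank is turned until the jaw grips the block with over 28 N, lever let go (contact force between jaw and block above 28 N and value of joint lever below 0.05 rad), for 0.2 s.
At the end, for the whole second after the job is handed in: The block stands upright and at rest, square (within 0.06 rad) and within 15 mm of the middle of the jaws, pushed home to the fixed jaw (its centre at least 72.5 mm ahead of the vise's origin); the lever is let go; the jaw grips the block with 28 to 110 N (all of step 3 and contact force between jaw and block below 110 N and linear speed of block below 0.01 m/s and angle between block's own z axis and vertical below 0.06 rad and angle between the x axis of block and the x axis of vise, either way round below 0.06 rad and y of block_center in the frame of vise between -0.015 and 0.015 m and x of block_center in the frame of vise above 0.0725 m); the robot touches nothing.
It fails at once if the block is squeezed with more than 110 N (contact force between jaw and block above 110 N).
It fails at once if the block is pushed with more than 40 N while the lever is squeezed (value of joint lever above 0.05 rad and contact force between jaw and block above 40 N).
It fails at once if bottle, beaker or bowl is moved more than 15 mm (distance of any of bottle_center, beaker_center, mortar_center from where it was at the start of the episode above 0.015 m).
It also fails if it takes over 54 s, if anything falls off the work surface, if the arm or the gripper's body presses on something with over 40 N, if the wrist force passes 120 N, or if a joint passes its speed limit or range.

### The arm

A 7-joint arm with a two-finger parallel gripper is mounted at the origin on the work surface. World frame = base frame: x ahead of the robot, y to its left, z up, the work surface at z = 0. Lengths are in mm, angles in rad, forces in N, time in s.
With the tool pointing down it reaches from about 400 to 900 mm from the base axis. Payload 5.6 kg.
Tool frame: the origin (TCP) lies midway between the tips of the shut fingers; the grasp point (between the pads) lies 19 mm behind it (grip_depth is the z of the grasp point in the tool frame, in mm); z points along the fingers, y is the line along which they close (so a half turn about z gives the same grasp; the last joint's range is limited). The gripper opens to 92 mm and grips with 3 to 60 N. Pads are 20 mm wide; open, the fingers measure 128 mm over their backs; the gripper's body (75 mm by 189 mm) begins 69 mm behind the grasp point.
Start: joints at [1.192, 0.468, -0.012, 1.603, 0.006, 1.071, -0.056], TCP at [214.15, -613.717, 214.592] pointing down, gripper open.
Joint ranges: [-2.53, 2.53], [-0.31, 2.02], [-1.57, 1.55], [0.28, 2.44], [-1.29, 4.43], [0.15, 1.84], [-2.92, 2.92]. Speed limits (rad/s): [2.57, 2.57, 3.14, 3.14, 3.14, 3.14, 3.14].

### API

Orientations are given as a 3x3 rotation matrix whose columns are the frame's x, y, z axes.
In Python, from rig import observe, camera, job_done, outline_of, mark_of, grip_depth gives the robot as it stands. The module is installed in compiled form; this text tells all that it offers.
- The arm moves only by the shell command python3 -m handwheel 'ROWS' [FORCE]. ROWS is JSON, a list of rows, each a list of 7 numbers: the opening, from 0 (shut) to 1 (fully open), then the shift along the tool's x, y, z in mm, then the turn, a rotation vector about the tool's x, y, z in rad. In form: [[hand, tx, ty, tz, ax, ay, az], ...]. A call has 1 to 8 rows; each row is the pose to reach, as a shift and turn from the pose commanded when the call began, along the tool's axes at that moment; what a row does not reach only later rows make up. A row lasts 1/12 s, in which the tool goes at most 41.7 mm and 7.16 degrees, less where a joint would pass 70% of its speed; a pose out of reach is approached as far as the arm can. A call with a gripper value outside its range is refused whole. The fingers move at their own pace and stop on an object; FORCE is the grip in N (left out, the last holds). Time passes only in rows, so rows that repeat a pose let the fingers close. It gives the time, the measured TCP pose, the force, the opening and the grip force at its end, in the units of the state.
- observe(): the state, without advancing time (a new reading comes with each control period).
- camera(name): name is "side" or "top"; returns a dict with "image" (384x512x3 uint8, blue, green, red), "range_z" (384x512 float32, mm along the optical axis (not along the pixel's ray), 0 where there is no reading), "K" (3x3 intrinsics, pixels), "extrinsics" (4x4, takes a point from world to camera coordinates). Camera axes: x right, y down, z forward; pixel columns grow to the right and rows downward; lengths in mm; the calibration is good to about 2 mm. A picture is of the moment at which its call begins.
- job_done(): hands the job in; it is judged then, once.
Trained networks look in a picture, given as the dict that the camera call returned (one of the last four; its "shot" number tells which), for a name from the list of things; names that differ only in an ending like _2 or _b are one class to them, and where a whole thing is asked for, a point or a joint stands for the part that bears it (a point fixed in the world has none). Each returns a list of dicts, best first, with "conf" (0 to 1); they miss things now and then, are a little off and sometimes report something else, mostly with a low value. They report only what shows in the picture. A call takes as long as a camera call. They do not tell look-alikes from the thing itself.
- outline_of(name, picture): "pixels" (384x512 bool, what is visible of it) and "bbox" ([centre column, centre row, width, height] in pixels, round what is visible of it).
- mark_of(name, picture): "location" ([row, column] in pixels: a listed point, or the origin of a listed thing).
The state is a dict: "clock": time; "joint_positions": joint angles; "joint_vel": joint speeds; "effort": joint torques, N m; "eef_pos": TCP position; "eef_rot": TCP orientation; "force": force on the tool from outside, world axes, zero at the start; "wrist_torque": the same for the moment, N m; "finger_gap": opening from 0.0 (shut) to 1.0 (fully open); "finger_force": force on a finger pad.
Only numpy, scipy, OpenCV 4.12 (cv2) and the standard library are available. Lean on these libraries where they do the work, as an engineer would, in place of code of your own. Each camera call takes 0.05 s, during which the arm holds its last target. There are 200 camera calls.

## Working session

There is one attempt and no reset: what is moved stays moved. The work goes in short steps, Python scripts to look and compute and a shell command to move; the robot and the scene stay as the last step left them, time stands still between calls to the robot, and variables do not carry over. Pictures are saved under pics/ and viewed, at most 10 in all, crops included, and the job is handed in when it is done.

```bash
mkdir -p pics
cat > h.py <<'E'
import numpy as np, cv2
from rig import *
def ray(cam,rc):
    K=cam["K"];E=np.array(cam["extrinsics"]);R=E[:3,:3];t=E[:3,3]
    d=R.T@np.linalg.inv(K)@np.array([rc[1],rc[0],1.]);return -R.T@t,d
def at_z(cam,rc,z):
    o,d=ray(cam,rc);return o+d*(z-o[2])/d[2]
def cloud(cam):
    K=np.array(cam["K"]);E=np.array(cam["extrinsics"]);Z=cam["range_z"]
    v,u=np.mgrid[:384,:512]
    P=np.stack([(u-K[0,2])/K[0,0]*Z,(v-K[1,2])/K[1,1]*Z,Z],-1)
    return (P-E[:3,3])@E[:3,:3]
E
python3 - <<'E'
from h import *
print(observe()); print(grip_depth)
ims=[]
for n in("top","side"):
    c=camera(n);ims.append(c["image"]);P=cloud(c)
    cv2.imwrite(f"pics/{n}0.png",c["image"])
    print(n,ray(c,(192,256)))
    for k,z in dict(squeeze_grip=150,jaw_face=70,crank_hub=85,crank_grip=133,block_center=59.5,block_near=59.5,vise=0,bottle_center=70,beaker_center=45,mortar_center=25).items():
        for m in mark_of(k,c)[:2]:
            r,q=m["location"];print(k,round(m["conf"],2),np.round([r,q]),at_z(c,(r,q),z).round(1),P[int(r),int(q)].round(0))
E
```

```text
{'clock': 0.0, 'joint_positions': array([ 1.1920006 ,  0.46835945, -0.01164134,  1.60361642,  0.00601953,
        1.07139846, -0.05629701]), 'joint_vel': array([-1.48691941e-03, -1.57056007e-03, -1.52989816e-03, -8.37663591e-04,
       -1.52616927e-05, -7.52304651e-04, -1.60058750e-03]), 'effort': array([ 7.68646510e-05, -5.20574749e+01, -1.24003159e-02, -2.43751216e+01,
       -5.65403514e-02,  1.72249525e-02,  1.51968884e-04]), 'eef_pos': array([ 213.94749124, -613.16447042,  213.65485478]), 'eef_rot': array([[ 9.44154047e-01,  3.29503656e-01, -6.89880394e-04],
       [ 3.29504355e-01, -9.44152691e-01,  1.60500183e-03],
       [-1.22498460e-04, -1.74268757e-03, -9.99998474e-01]]), 'force': array([-0.37595595, -0.33273067, -0.05916379]), 'wrist_torque': array([ 0.03605667, -0.01754935,  0.0246893 ]), 'finger_force': 0.0, 'finger_gap': 0.998075276591797}
-18.700000000000003
top (array([ 343.0161464 ,   38.37669238, 1530.34649078]), array([ 0.12730686, -0.03546813, -0.99136814]))
squeeze_grip 0.88 [184. 252.] [544.1   0.  150. ] [552.  -1. 111.]
squeeze_grip 0.42 [182. 285.] [548.9 -9
[... 1090 characters left out ...]
 -91.6  85. ] [528. -10. 140.]
crank_grip 0.56 [158. 262.] [ 555.9 -139.3  133. ] [ 631. -369.    1.]
block_center 0.96 [282. 294.] [360.6 233.1  59.5] [360. 247.  75.]
block_center 0.93 [245. 305.] [366.8 107.9  59.5] [369. 103.  55.]
block_near 0.95 [310. 213.] [493.4 361.8  59.5] [504. 342.  35.]
block_near 0.9 [247. 307.] [359.2 111.8  59.5] [363.  98.  49.]
vise 0.62 [242. 248.] [522.   78.1   0. ] [478. 197. 110.]
bottle_center 0.8 [135. 248.] [ 689.7 -383.2   70. ] [ 669. -323.  101.]
bottle_center 0.36 [243. 246.] [499.  157.3  70. ] [484. 201. 111.]
beaker_center 0.97 [303. 140.] [651.  382.5  45. ] [629. 411.  84.]
mortar_center 0.75 [346. 263.] [380.1 385.6  25. ] [383. 376.  12.]
```

Run:
```python
import cv2
a=cv2.imread("pics/top0.png")[120:280,110:380];b=cv2.imread("pics/side0.png")[100:340,130:400]
a=cv2.resize(a,None,fx=1.48,fy=1.48);b=cv2.resize(b,(400,356))
import numpy as np
c=np.zeros((600,800,3),np.uint8);c[:a.shape[0],:a.shape[1]]=a;c[240:596,400:]=b
cv2.imwrite("pics/v1.png",c)
```

```text
(no output)
```

View pics/v1.png

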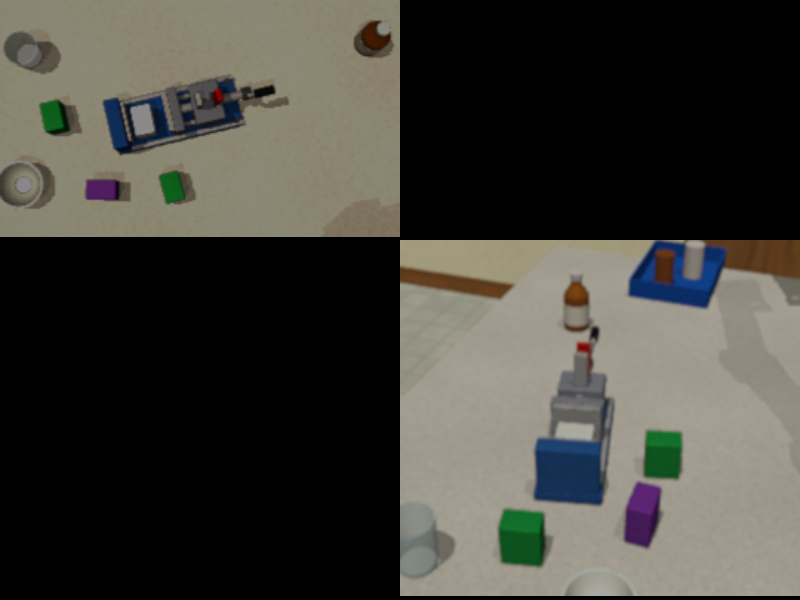

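The top view shows the vise with the crank at its right end (crop 265,92) and the fixed jaw at the left (118,125). The vise's x runs along about world +y, leaning slightly to -x, and the white block stands between the jaws (142,120). I'll measure the vise axis from the depth image.

```bash
cat > m.py <<'E'
from h import *
def meas():
    cs=[camera("top") for _ in range(2)];c=cs[-1]
    P=cloud(c);I=c["image"].astype(int);B,G,R=I[...,0],I[...,1],I[...,2];x,y,z=P[...,0],P[...,1],P[...,2]
    reg=(x>430)&(x<640)&(y>-200)&(y<260)
    blue=(B>1.6*R)&(B>60)&reg
    def rect(m,n):
        p=P[m][:,:2].astype(np.float32)
        if len(p)<4: print(n,"few");return
        (cx,cy),(w,h),a=cv2.minAreaRect(p);b=cv2.boxPoints(((cx,cy),(w,h),a));e=b[1]-b[0];f=b[2]-b[1]
        e=e if np.linalg.norm(e)>np.linalg.norm(f) else f
        print(n,len(p),"c",round(cx,1),round(cy,1),"z",np.median(P[m][:,2]).round(1),"size",round(w),round(h),"long axis deg",np.degrees(np.arctan2(e[1],e[0])).round(1))
    rect(blue&(z>104)&(z<116),"fixedjaw")
    rect(reg&(z>5),"all")
    mn=(R+G+B)/3
    rect(reg&(mn>140)&(z>90)&(z<104)&(abs(R-B)<60)&(y>80),"block")
    rect(reg&(z>101)&(z<112)&(y>30)&(y<90)&~blue,"jawtop")
    rect(reg&(R>1.8*G)&(R>60)&(z>120),"lever")
    rect(reg&(z>155)&(R<1.4*G),"post")
    rect(reg&(mn<60)&(z>100)&(y<-70),"grip")
    return c,P
if __name__=="__main__":
    c,P=meas()
    for n in("vise","block","jaw","crank_grip","squeeze_grip"):
        o=outline_of(n,c)
        for q in o[:2]:
            p=P[q["pixels"]];p=p[p[:,2]>3];print(n,round(q["conf"],2),len(p),np.median(p,0).round(0), np.percentile(p[:,2],95).round(0))
            if n=="vise": print(cv2.minAreaRect(p[:,:2].astype(np.float32)))
E
python3 m.py
```

```text
fixedjaw 287 c 496.1 188.7 z 110.4 size 96 27 long axis deg 13.1
all 3677 c 534.9 29.0 z 87.4 size 458 210 long axis deg 90.0
block 7 c 504.5 136.8 z 97.1 size 47 30 long axis deg 10.8
jawtop 306 c 525.8 59.7 z 106.5 size 56 93 long axis deg -0.8
lever 38 c 542.2 -15.4 z 166.3 size 22 13 long axis deg 12.6
post 32 c 533.2 24.6 z 168.6 size 23 9 long axis deg 14.2
grip 93 c 550.6 -97.6 z 140.6 size 19 54 long axis deg -85.4
vise 0.72 3024 [521.  56.  92.] 140.0
((523.3134765625, 61.389892578125), (259.81597900390625, 286.1003112792969), 51.65347671508789)
vise 0.41 300 [503. 135.  96.] 101.0
((504.616943359375, 136.40782165527344), (60.39430236816406, 39.49950408935547), 11.25893497467041)
block 0.78 366 [515. 317.  73.] 80.0
block 0.74 287 [366. 220.  74.] 79.0
jaw 0.77 667 [542.  58. 104.] 142.0
crank_grip 0.58 85 [ 551. -104.  141.] 147.0
squeeze_grip 0.65 1319 [537.  19. 104.] 161.0
squeeze_grip 0.36 100 [540. -10. 137.] 170.0
```

```bash
cat > go.py <<'E'
import sys
from h import *
from scipy.spatial.transform import Rotation as Ro
# usage: go.py x y z yaw_deg_of_tool_y  (grasp-point target) ; prints shift in tool axes
x,y,z,a=map(float,sys.argv[1:5]);s=observe();R=s["eef_rot"]
zt=np.array([0,0,-1.]);yt=np.array([np.cos(np.radians(a)),np.sin(np.radians(a)),0]);
best=min((np.column_stack([np.cross(q,zt),q,zt]) for q in(yt,-yt)),key=lambda T:Ro.from_matrix(R.T@T).magnitude())
d=np.array([x,y,z+grip_depth])-s["eef_pos"]
print("shift",(R.T@d).round(1),"rotvec",Ro.from_matrix(R.T@best).as_rotvec().round(3),"tcp",s["eef_pos"].round(1),"F",s["force"].round(1),"t",s["clock"])
E
python3 go.py 537.5 5 240 102.8
```

```text
shift [ 509.1 -477.7   -6.8] rotvec [0.    0.    0.112] tcp [ 214.1 -613.7  214.6] F [ 0.1 -0.3 -0.7] t 1.45
```

```bash
T='[1,509,-478,-7,0,0,0.112]'; python3 -m handwheel '[[1,509,-478,-7,0,0,0.112],[1,509,-478,-7,0,0,0.112],[1,509,-478,-7,0,0,0.112],[1,509,-478,-7,0,0,0.112],[1,509,-478,-7,0,0,0.112],[1,509,-478,-7,0,0,0.112],[1,509,-478,-7,0,0,0.112],[1,509,-478,-7,0,0,0.112]]'; python3 go.py 537.5 5 240 102.8
```

```text
clock: 2.12
eef_pos: [369.0, -316.4, 218.3]
eef_rot: [[0.975, 0.222, 0.001], [0.222, -0.975, -0.001], [0.0, 0.001, -1.0]]
force: [0.3, -0.2, -1.0]
finger_gap: 0.998
finger_force: 0.0
shift [ 235.6 -276.1   -3.1] rotvec [ 0.001 -0.     0.   ] tcp [ 369.  -316.4  218.3] F [ 0.3 -0.2 -1. ] t 2.1167
```

```bash
python3 -m handwheel '[[1,235,-275,-3,0,0,0],[1,235,-275,-3,0,0,0],[1,235,-275,-3,0,0,0],[1,235,-275,-3,0,0,0],[1,235,-275,-3,0,0,0],[1,235,-275,-3,0,0,0],[1,235,-275,-3,0,0,0],[1,235,-275,-3,0,0,0]]'; python3 -m handwheel '[[1,0,0,0,0,0,0],[1,0,0,0,0,0,0]]'; python3 go.py 537.5 5 150 102.8
python3 - <<'E'
from h import *
c=camera("side");cv2.imwrite("pics/s2.png",cv2.resize(c["image"][100:270,180:330],None,fx=3.5,fy=3.5))
E
```

```text
clock: 2.78
eef_pos: [524.0, -21.2, 221.1]
eef_rot: [[0.975, 0.222, 0.001], [0.222, -0.975, -0.0], [0.001, 0.0, -1.0]]
force: [0.7, -0.7, -0.3]
finger_gap: 0.999
finger_force: 0.0
clock: 2.95
eef_pos: [523.9, -20.5, 220.6]
eef_rot: [[0.974, 0.227, 0.0], [0.227, -0.974, 0.001], [0.0, -0.001, -1.0]]
force: [-0.3, -1.2, 0.5]
finger_gap: 1.0
finger_force: 0.0
shift [ 19.  -21.6  89.4] rotvec [-0.001 -0.     0.006] tcp [523.9 -20.5 220.6] F [-0.3 -1.2  0.5] t 2.95
```

View pics/s2.png

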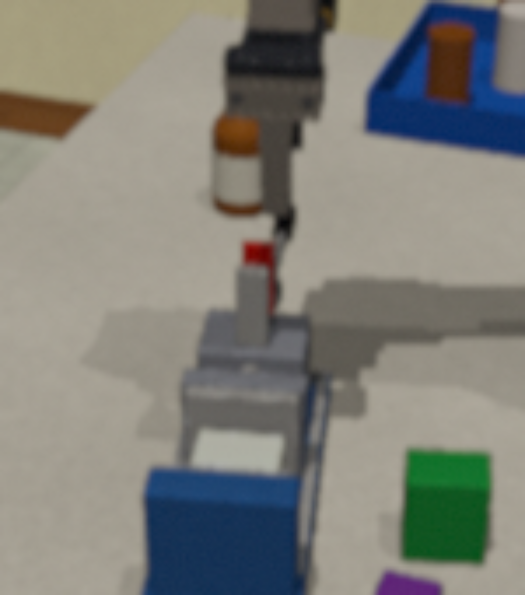

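The gripper hangs behind the lever at (265,190). The red lever (258,255) and the grey post (253,300) are where I measured them. Next I move over them and go down.

```bash
python3 -m handwheel '[[1,19,-24,0,0,0,0.006],[1,19,-24,0,0,0,0.006],[1,19,-24,30,0,0,0.006],[1,19,-24,60,0,0,0.006],[1,19,-24,89,0,0,0.006],[1,19,-24,89,0,0,0.006],[1,19,-24,89,0,0,0.006]]' 20; python3 go.py 537 7.5 150 102.8
python3 - <<'E'
from m import *
meas()
E
```

```text
clock: 3.58
eef_pos: [535.3, 2.8, 131.0]
eef_rot: [[0.977, 0.214, -0.003], [0.214, -0.977, -0.001], [-0.003, -0.0, -1.0]]
force: [0.9, -0.1, 0.3]
finger_gap: 1.003
finger_force: 0.0
shift [ 2.7 -4.2 -0.3] rotvec [-0.     0.003 -0.008] tcp [535.3   2.8 131. ] F [ 0.9 -0.1  0.3] t 3.5833
fixedjaw 291 c 496.0 188.3 z 109.9 size 97 27 long axis deg 12.9
all 5473 c 535.0 29.3 z 278.8 size 458 210 long axis deg 89.9
block 222 c 504.3 136.0 z 96.7 size 57 35 long axis deg 11.0
jawtop 90 c 497.2 55.6 z 105.8 size 30 59 long axis deg -72.7
lever few
post 3381 c 508.7 3.5 z 527.3 size 193 157 long axis deg 90.0
grip 206 c 554.5 -97.9 z 262.3 size 54 61 long axis deg -1.2
```

```bash
python3 -m handwheel '[[1,2.5,-4.5,0,0,0,-0.008],[0.55,2.5,-4.5,0,0,0,-0.008],[0.3,2.5,-4.5,0,0,0,-0.008],[0.3,2.5,-4.5,0,0,0,-0.008],[0.3,2.5,-4.5,0,0,0,-0.008],[0.3,2.5,-4.5,0,0,0,-0.008],[0.3,2.5,-4.5,0,0,0,-0.008],[0.3,2.5,-4.5,0,0,0,-0.008]]' 22
```

```text
clock: 4.35
eef_pos: [538.9, 6.7, 132.5]
eef_rot: [[0.975, 0.222, 0.002], [0.222, -0.975, -0.003], [0.001, 0.003, -1.0]]
force: [-1.6, 1.0, 2.7]
finger_gap: 0.517
finger_force: 19.9
```

```bash
python3 -m handwheel '[[0.3,0,0,0,0,0,0],[0.3,0,0,0,0,0,0],[0.3,0,0,0,0,0,0],[0.3,0,0,0,0,0,0]]' 22; python3 go.py 537 7.5 150 102.8
```

```text
clock: 4.68
eef_pos: [538.2, 9.8, 132.4]
eef_rot: [[0.974, 0.225, 0.001], [0.225, -0.974, -0.0], [0.001, 0.0, -1.0]]
force: [-0.9, -0.3, 5.0]
finger_gap: 0.43
finger_force: 22.6
shift [-1.7  2.   1.1] rotvec [ 0.    -0.001  0.003] tcp [538.2   9.8 132.4] F [-0.9 -0.3  5. ] t 4.6833
```

```bash
python3 -m handwheel '[[0.3,0,-3,0,0,0,0],[0.3,0,-6,0,0,0,0],[0.3,0,-9,0,0,0,0],[0.3,0,-12,0,0,0,0],[0.3,0,-15,0,0,0,0],[0.3,0,-18,0,0,0,0],[0.3,0,-21,0,0,0,0],[0.3,0,-24,0,0,0,0]]'; python3 -m handwheel '[[0.3,0,-1,0,0,0,0],[0.3,0,-2,0,0,0,0],[0.3,0,-3,0,0,0,0],[0.3,0,-4,0,0,0,0]]'
python3 - <<'E'
from m import *
meas()
E
```

```text
clock: 5.35
eef_pos: [533.2, 32.1, 132.4]
eef_rot: [[0.975, 0.224, 0.001], [0.224, -0.975, -0.002], [0.001, 0.002, -1.0]]
force: [-1.3, -1.5, 6.7]
finger_gap: 0.422
finger_force: 22.7
clock: 5.68
eef_pos: [532.3, 36.0, 132.4]
eef_rot: [[0.975, 0.224, 0.001], [0.224, -0.975, -0.001], [0.001, 0.002, -1.0]]
force: [0.1, -2.3, 6.2]
finger_gap: 0.424
finger_force: 22.7
fixedjaw 289 c 496.5 188.7 z 109.7 size 97 27 long axis deg 12.3
all 5000 c 534.7 28.8 z 486.0 size 210 458 long axis deg -89.8
block 155 c 504.3 136.1 z 97.0 size 56 35 long axis deg 12.1
jawtop 34 c 491.8 83.6 z 107.3 size 9 36 long axis deg -0.1
lever few
post 3248 c 506.9 35.8 z 527.4 size 154 192 long axis deg -89.9
grip 58 c 546.7 -85.4 z 140.5 size 16 29 long axis deg -77.4
```

```bash
python3 -m handwheel '[[0.3,0,-1.5,0,0,0,0],[0.3,0,-3,0,0,0,0],[0.3,0,-4.5,0,0,0,0],[0.3,0,-6,0,0,0,0]]'|egrep 'pos|force'; python3 -m handwheel '[[0.3,0,-1.5,0,0,0,0],[0.3,0,-3,0,0,0,0],[0.3,0,-4.5,0,0,0,0],[0.3,0,-6,0,0,0,0]]' |egrep 'pos|force'
```

```text
eef_pos: [531.3, 40.4, 132.5]
force: [0.6, -5.2, 6.8]
finger_force: 22.8
eef_pos: [530.0, 46.2, 132.5]
force: [0.2, -5.9, 6.2]
finger_force: 22.7
```

```bash
for i in 1 ; do python3 -m handwheel '[[0.3,0,-1,0,0,0,0],[0.3,0,-2,0,0,0,0],[0.3,0,-3,0,0,0,0]]'|egrep 'pos|force: \['; done;  python3 -m handwheel '[[0.3,0,-0.7,0,0,0,0],[0.3,0,-1.4,0,0,0,0],[0.3,0,-2,0,0,0,0]]'|egrep 'pos|force: \['
```

```text
eef_pos: [529.6, 47.5, 132.5]
force: [1.4, -11.8, 6.5]
eef_pos: [529.6, 47.5, 132.5]
force: [3.0, -14.6, 6.4]
```

```bash
python3 -m handwheel '[[0.3,0,-0.7,0,0,0,0],[0.3,0,-1.4,0,0,0,0],[0.3,0,-2,0,0,0,0]]'|egrep 'pos|force: \['
```

```text
eef_pos: [529.6, 47.5, 132.6]
force: [4.0, -17.8, 6.9]
```

Run:
```python
from m import *
meas()
```

```text
fixedjaw 293 c 496.0 188.1 z 110.0 size 97 27 long axis deg 12.7
all 4848 c 534.2 29.2 z 487.6 size 209 457 long axis deg -89.8
block 128 c 502.6 145.9 z 96.8 size 57 33 long axis deg 14.8
jawtop few
lever few
post 3207 c 505.5 49.1 z 526.8 size 151 192 long axis deg -89.9
grip 34 c 544.7 -79.3 z 142.8 size 17 15 long axis deg 4.6
```

```bash
python3 -m handwheel '[[0.3,0,3,0,0,0,0],[0.3,0,6,0,0,0,0],[0.3,0,6,0,0,0,0]]'|egrep 'pos|force: \['
```

```text
eef_pos: [529.7, 47.4, 132.5]
force: [-0.5, -3.5, 6.4]
```

```bash
python3 -m handwheel '[[0.6,0,0,0,0,0,0],[0.8,0,0,0,0,0,0],[1,0,0,0,0,0,0],[1,0,0,0,0,0,0],[1,0,0,0,0,0,0],[1,0,0,0,0,0,0]]'|egrep 'pos|force|gap'; python3 -m handwheel '[[1,0,0,-30,0,0,0],[1,0,0,-60,0,0,0],[1,0,80,-90,0,0,-0.1],[1,0,120,-90,0,0,-0.22],[1,0,120,-90,0,0,-0.34],[1,0,120,-90,0,0,-0.46],[1,0,120,-90,0,0,-0.58],[1,0,120,-90,0,0,-0.7]]'|egrep 'clock|pos|force|gap'
python3 - <<'E'
from m import *
c,P=meas()
for n,z in dict(crank_grip=134,crank_hub=85,squeeze_grip=150).items():
    for m in mark_of(n,c)[:2]: print(n,m["conf"],at_z(c,m["location"],z).round(1))
print(observe()["joint_positions"])
cv2.imwrite("pics/t3.png",cv2.resize(c["image"][140:240,180:330],None,fx=5,fy=5))
E
```

```text
eef_pos: [528.6, 50.1, 131.5]
force: [0.5, 0.4, -0.3]
finger_gap: 0.832
finger_force: 0.0
clock: 8.72
eef_pos: [555.9, -67.5, 222.0]
force: [-0.7, -0.2, -0.7]
finger_gap: 1.001
finger_force: 0.0
fixedjaw 291 c 496.1 188.1 z 109.9 size 97 27 long axis deg 12.8
all 7247 c 534.9 69.2 z 556.6 size 377 210 long axis deg 89.9
block 225 c 502.8 143.6 z 97.1 size 57 37 long axis deg 13.6
jawtop 286 c 524.1 59.5 z 104.6 size 56 95 long axis deg -0.8
lever 50 c 533.4 22.9 z 164.5 size 22 16 long axis deg 12.6
post 4247 c 515.0 -26.7 z 610.5 size 185 170 long axis deg 89.9
grip 1663 c 514.8 -94.5 z 622.9 size 170 49 long axis deg 0.0
crank_grip 0.75 [522.3  48.6 134. ]
squeeze_grip 0.86 [535.7  39.9 150. ]
[ 0.43499535  0.35461007 -0.46458287  1.79609132  0.18173324  1.03303061
 -0.74543481]
```

View pics/t3.png

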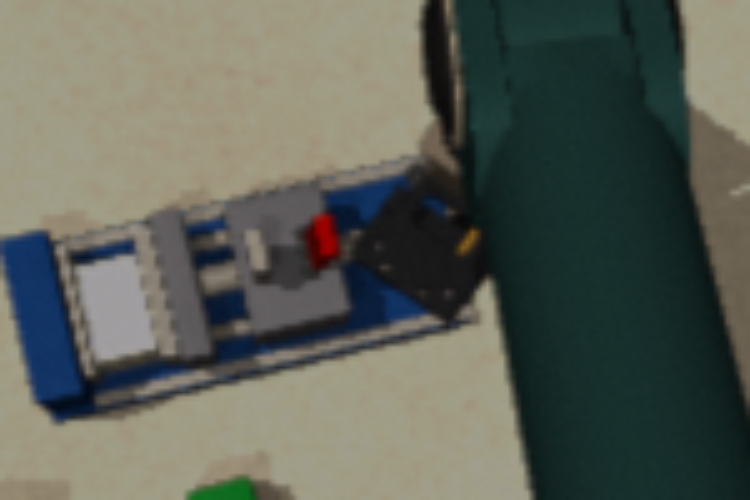

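The block now stands against the plate with the jaw on it, and the lever is released. Next is the crank grip: first turn the tool and look from the side.

```bash
python3 go.py 543 -69 240 12.8
python3 - <<'E'
from h import *
c=camera("side");P=cloud(c)
m=(P[...,0]>500)&(P[...,0]<600)&(P[...,1]>-110)&(P[...,1]<-20)&(P[...,2]>110)&(P[...,2]<160)&(c["image"].max(-1)<70)
v,u=np.nonzero(m);print(len(v));print(P[m].mean(0) if len(v) else 0, v.mean() if len(v) else 0,u.mean() if len(v) else 0)
for n in("crank_grip","crank_hub"):
    for k in mark_of(n,c)[:2]: print(n,k["conf"],k["location"],at_z(c,k["location"],133).round(1))
cv2.imwrite("pics/s4.png",cv2.resize(c["image"][120:230,210:310],None,fx=5,fy=5))
E
```

```text
shift [-9.3 -8.9  0.4] rotvec [ 0.    -0.    -0.871] tcp [555.7 -66.9 221.7] F [0.  0.  0.7] t 8.9667
37
[537.66356485 -60.84804696 141.37845313] 169.48648648648648 259.64864864864865
crank_grip 0.62 [167.6, 258.4] [548.5 -82.6 133. ]
crank_hub 0.42 [189.5, 256.1] [518.9  23.3 133. ]
```

View pics/s4.png

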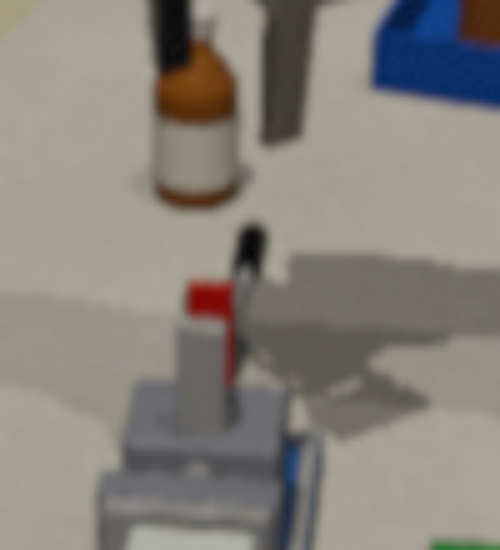

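The black grip shows at (252,245), leaning right (towards the vise's +y) from the post, as measured. Turn the tool and move over it.

```bash
python3 -m handwheel '[[1,-10,-9,0,0,0,-0.12],[1,-10,-9,0,0,0,-0.24],[1,-10,-9,0,0,0,-0.36],[1,-10,-9,0,0,0,-0.48],[1,-10,-9,0,0,0,-0.6],[1,-10,-9,0,0,0,-0.72],[1,-10,-9,0,0,0,-0.84],[1,-10,-9,0,0,0,-0.871]]'|egrep 'clock|pos';python3 -m handwheel '[[1,0,0,0,0,0,0],[1,0,0,0,0,0,0]]'|egrep 'clock|pos'; python3 go.py 542 -68.5 134 12.8
```

```text
clock: 9.78
eef_pos: [542.5, -69.9, 221.7]
clock: 9.95
eef_pos: [542.4, -70.0, 221.6]
shift [ 1.600e+00 -1.000e-01  1.063e+02] rotvec [-0.    -0.     0.001] tcp [542.4 -70.  221.6] F [-0.   0.2 -0.9] t 9.95
```

```bash
python3 -m handwheel '[[1,1.5,0,30,0,0,0],[1,1.5,0,60,0,0,0],[1,1.5,0,80,0,0,0],[1,1.5,0,95,0,0,0],[1,1.5,0,106,0,0,0],[1,1.5,0,106,0,0,0]]' 15|egrep 'clock|pos|force'; python3 -m handwheel '[[0.5,0,0,0,0,0,0],[0.3,0,0,0,0,0,0],[0.15,0,0,0,0,0,0],[0.1,0,0,0,0,0,0],[0.1,0,0,0,0,0,0],[0.1,0,0,0,0,0,0],[0.1,0,0,0,0,0,0],[0.1,0,0,0,0,0,0]]'; python3 -m handwheel '[[0.1,0,0,0,0,0,0],[0.1,0,0,0,0,0,0],[0.1,0,0,0,0,0,0],[0.1,0,0,0,0,0,0]]';python3 go.py 542 -68.5 134 12.8
```

```text
clock: 10.45
eef_pos: [540.7, -68.5, 113.6]
force: [0.9, 0.2, -0.0]
finger_force: 0.0
clock: 11.12
eef_pos: [542.1, -68.7, 115.8]
eef_rot: [[-0.224, 0.975, 0.0], [0.975, 0.224, -0.0], [-0.0, 0.0, -1.0]]
force: [-0.2, 0.4, 0.5]
finger_gap: 0.441
finger_force: 0.0
clock: 11.45
eef_pos: [541.9, -68.8, 115.6]
eef_rot: [[-0.224, 0.975, -0.001], [0.975, 0.224, -0.0], [-0.0, -0.001, -1.0]]
force: [0.1, 1.1, 0.9]
finger_gap: 0.187
finger_force: 15.0
shift [0.2 0.2 0.3] rotvec [-0.001  0.     0.002] tcp [541.9 -68.8 115.6] F [0.1 1.1 0.9] t 11.45
```

```bash
cat > st.py <<'E'
from h import *
s=observe();p=s["eef_pos"];F=s["force"];a=np.array([528.8,43.3]);vx=np.array([-.2215,.975]);n=np.array([.975,.2215])
u=(p[:2]-a)@n;h=p[2]-grip_depth-85;ph=np.arctan2(u,h);r=np.hypot(u,h)
t=np.r_[n*np.cos(ph),-np.sin(ph)];o=np.r_[n*np.sin(ph),np.cos(ph)]
print("t",s["clock"],"u,h",u.round(1),h.round(1),"x",((p[:2]-a)@vx).round(1),"phi",ph.round(3),"r",r.round(1),"Ftan",(-F@t).round(1),"Frad",(F@o).round(1),"Fx",(F[:2]@vx).round(1),"gap",round(s["finger_gap"]*92,1),"gf",s["finger_force"])
E
python3 st.py; python3 -m handwheel '[[0.1,0,2.5,-0.5,0,0,0],[0.1,0.3,4.9,-0.9,0,0,0],[0.1,0.5,7.4,-1.2,0,0,0],[0.1,0.7,9.9,-1.4,0,0,0]]' 30 >/dev/null; python3 st.py
```

```text
t 11.45 u,h -12.1 49.3 x -112.2 phi -0.24 r 50.8 Ftan -0.5 Frad 0.8 Fx 1.0 gap 17.2 gf 15.000183284282684
t 11.7833 u,h -4.5 50.3 x -111.8 phi -0.089 r 50.5 Ftan 7.1 Frad 3.8 Fx 0.2 gap 16.9 gf 30.00106304883957
```

```bash
python3 -m handwheel '[[0.1,0.2,2.5,0,0,0,0],[0.1,0.4,5,0,0,0,0],[0.1,0.5,7.5,0.2,0,0,0],[0.1,0.7,10,0.6,0,0,0]]' >/dev/null; python3 st.py
```

```text
t 12.1167 u,h 6.2 49.9 x -111.0 phi 0.123 r 50.3 Ftan 5.4 Frad 3.6 Fx -1.6 gap 17.4 gf 30.001027286052704
```

```bash
python3 -m handwheel '[[0.1,0.2,2.5,0.5,0,0,0],[0.1,0.4,4.9,1,0,0,0],[0.1,0.5,7.3,1.7,0,0,0],[0.1,0.7,9.6,2.5,0,0,0]]' >/dev/null; python3 st.py
```

```text
t 12.45 u,h 16.1 47.5 x -110.3 phi 0.326 r 50.1 Ftan 6.9 Frad 1.5 Fx -0.6 gap 16.9 gf 30.000973641872406
```

```bash
python3 -m handwheel '[[0.1,0.2,1.8,0.7,0,0,0],[0.1,0.3,3.5,1.4,0,0,0],[0.1,0.4,5.1,2.2,0,0,0],[0.1,0.5,6.8,3.1,0,0,0]]' >/dev/null; python3 st.py
```

```text
t 12.7833 u,h 22.5 44.5 x -110.0 phi 0.468 r 49.9 Ftan 9.3 Frad 3.5 Fx -0.4 gap 17.0 gf 30.0018310546875
```

```bash
python3 -m handwheel '[[0.1,0,0,0,0,0,0]]' >/dev/null; python3 st.py;python3 -m handwheel '[[0.1,0,0,0,0,0,0]]' >/dev/null; python3 st.py;python3 -m handwheel '[[0.1,0,0.9,0.6,0,0,0],[0.1,0.1,1.7,1,0,0,0]]' >/dev/null; python3 st.py; python3 -m handwheel '[[0.1,0,0,0,0,0,0]]' >/dev/null; python3 st.py
```

```text
t 12.8667 u,h 22.7 44.4 x -109.9 phi 0.472 r 49.9 Ftan 8.1 Frad 2.0 Fx -0.4 gap 16.9 gf 30.001493990421295
t 12.95 u,h 22.7 44.5 x -109.9 phi 0.472 r 49.9 Ftan 8.2 Frad 1.1 Fx -0.6 gap 17.4 gf 30.00144124031067
t 13.1167 u,h 24.0 43.7 x -109.9 phi 0.503 r 49.8 Ftan 10.8 Frad 2.5 Fx -0.2 gap 16.5 gf 30.002244114875793
t 13.2 u,h 24.1 43.6 x -109.9 phi 0.505 r 49.8 Ftan 9.3 Frad 1.8 Fx -0.5 gap 16.9 gf 30.00211000442505
```

```bash
for i in 1 2 3; do python3 -m handwheel '[[0.1,0,0,0,0,0,0]]' >/dev/null; python3 st.py|grep -o 'phi.*Fx'; done; python3 -m handwheel '[[0.1,0,0.9,0.5,0,0,0]]' >/dev/null; for i in 1 ; do python3 -m handwheel '[[0.1,0,0,0,0,0,0]]' >/dev/null; python3 st.py|grep -o 'phi.*Fx'; done;  python3 -m handwheel '[[0.1,0,0,0,0,0,0]]' >/dev/null; python3 st.py|grep -o 'phi.*Fx'
```

```text
phi 0.504 r 49.8 Ftan 9.1 Frad 2.2 Fx
phi 0.505 r 49.8 Ftan 9.7 Frad 2.4 Fx
phi 0.505 r 49.8 Ftan 10.1 Frad 2.3 Fx
phi 0.523 r 49.8 Ftan 10.1 Frad 1.9 Fx
phi 0.522 r 49.8 Ftan 10.7 Frad 2.7 Fx
```

```bash
python3 -m handwheel '[[0.1,0.1,1.3,0.8,0,0,0],[0.1,0.1,1.3,0.8,0,0,0]]' >/dev/null; for i in 1 2; do python3 -m handwheel '[[0.1,0,0,0,0,0,0]]' >/dev/null; python3 st.py|grep -o 'phi.*Fx'; done
```

```text
phi 0.551 r 49.7 Ftan 10.9 Frad 2.6 Fx
phi 0.551 r 49.7 Ftan 10.6 Frad 2.5 Fx
```

```bash
python3 -m handwheel '[[0.1,0,-1,-0.6,0,0,0],[0.1,0,-1,-0.6,0,0,0]]' >/dev/null;python3 st.py; python3 -m handwheel '[[0.3,0,-1,0,0,0,0],[0.5,0,-1,0,0,0,0],[0.5,0,-1,0,0,0,0],[0.5,0,-1,0,0,0,0]]'|egrep 'pos|force|gap'; python3 -m handwheel '[[0.5,0,0,-30,0,0,0],[0.5,0,0,-60,0,0,0],[0.5,0,0,-90,0,0,0],[0.5,0,0,-120,0,0,0],[0.5,-40,0,-130,0,0,0],[0.5,-80,0,-130,0,0,0],[0.5,-120,0,-130,0,0,0],[0.5,-150,0,-130,0,0,0]]'|egrep 'clock|pos|force|gap'
python3 - <<'E'
from m import *
c,P=meas();a=c["image"][140:240,180:330]
b=camera("side")["image"][120:270,200:320]
o=np.zeros((600,800,3),np.uint8);o[:266,:400]=cv2.resize(a,(400,266));o[:500,400:]=cv2.resize(b,(400,500));cv2.imwrite("pics/f5.png",o)
E
```

```text
t 14.2 u,h 26.0 42.6 x -109.7 phi 0.548 r 49.9 Ftan 6.3 Frad 0.4 Fx -1.9 gap 17.1 gf 30.00041574239731
eef_pos: [579.4, -57.0, 109.3]
force: [0.4, 0.3, 0.3]
finger_gap: 0.456
finger_force: 0.0
clock: 15.2
eef_pos: [612.9, -207.5, 239.7]
force: [0.5, -0.6, 0.6]
finger_gap: 0.497
finger_force: 0.0
fixedjaw 306 c 496.4 188.1 z 109.9 size 97 28 long axis deg 13.5
all 6714 c 535.0 29.0 z 110.9 size 210 458 long axis deg -90.0
block 223 c 501.8 146.0 z 96.6 size 57 37 long axis deg 11.3
jawtop 274 c 528.4 48.0 z 104.6 size 80 51 long axis deg 11.9
lever 52 c 533.9 22.7 z 164.0 size 24 16 long axis deg 11.7
post 3028 c 535.1 -67.2 z 628.3 size 266 210 long axis deg 90.0
grip 2878 c 535.0 -135.3 z 630.8 size 210 129 long axis deg 0.0
```

View pics/f5.png

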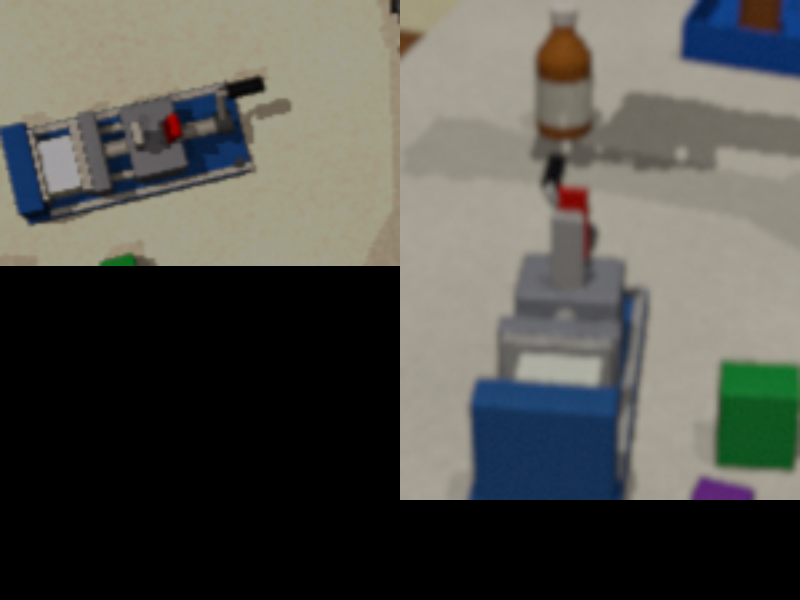

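The crank has swung over to the -y side and the block is clamped between the jaws. The lever is free and the arm is clear. I'm handing in.

```bash
python3 -c "
from rig import *
print(job_done())"
```

```text
the job is handed in; nothing more can be done
None
```

I handed the job in at about 15 s. The jaw was slid up to the block, the lever let go, and the crank tightened until firm, giving an estimated 40–80 N clamp (most likely about 45 N, from crank force and angle, not measured directly); no pass/fail result was reported.

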